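Clip the cabinet key onto the closed eye

TASK

Put the cabinet key away: pick up its snap hook, push the hook's mouth over one of the two upright legs of the closed eye until the sprung gate has snapped shut behind the leg, then let go and leave it lying there. Use the closed eye (an arch with two legs), not the single open post beside it.

Things in the scene. Friction and masses are not known exactly. Their poses are not given: they have to be found in the camera images.
- clip_grip (a point): Centre of the loose snap hook's bright metal grip block, 50 long (x), 18 wide (y), 24 high; the point is 12 mm above its underside. Grasp here, across the 18, from above. It lies flat; +x points to the mouth, z up. Two steel jaws of 10 mm round bar lead forward, 6 mm below this point, axes at y = +20 and -20 (30 free between), ending 106 ahead. A brass key sticks out 82 behind. About 0.13 kg.
- gate (a joint): Sprung gate across the mouth, 92 mm ahead of the grip centre: 0 shut, 1.5 rad pressed fully in; it swings inwards only, pivoted at the -y jaw. A leg pushes it open with 1 to 5 N along the jaws, up to 10 mm off the middle; it snaps shut once the leg is under 53 mm ahead of the grip centre. The leg meets the back of the throat 39 to 45 ahead.
- eye_leg_l (a point): On the axis of the closed eye's left leg, 20 mm above the bench. The eye is a fixed steel arch of 8 mm bar, 60 high, its two legs 60 apart, on a 36 x 100 x 4 mm plate. x points through the arch, away from the robot; y from right to left leg. The top bar's underside is 52 above the bench: keep the jaws between it and the plate. Either leg will do.
- eye_leg_r (a point): The same point on the eye's other leg, 60 mm away along -y; same axes. Beside the eye, on its left or its right, stands a single open post with a ball on top, 60 mm high, on a 36 x 60 mm plate: it is not to be used.

How it is judged:
By the outcome, as a careful person would: the job done as asked, in the order asked, and still so for the second after the job is handed in, with the robot touching nothing.
It also fails if it takes over 40 s, if anything falls off the work surface, if the arm or the gripper's body presses on something with over 40 N, if the wrist force passes 120 N, or if a joint passes its speed limit or range.

ROBOT

A 7-joint arm with a two-finger parallel gripper is mounted at the origin on a cart in front of the work surface, level with it; the furniture and walls round the work are solid. World frame = base frame: x ahead of the robot, y to its left, z up, the work surface at z = 0. Lengths are in mm, angles in degrees, forces in N, time in s.
With the tool pointing down it reaches from about 350 to 900 mm from the base axis. Payload 19.9 kg.
Tool frame: the origin (TCP) lies at the very end of the fingers, on their centre line; the grasp point (between the pads) lies 19 mm behind it; z points along the fingers, y is the line along which they close (so a half turn about z gives the same grasp; the last joint's range is limited). The gripper opens to 94 mm and grips with 3 to 60 N. Pads are 16 mm wide; open, the fingers measure 119 mm over their backs; the gripper's body (75 mm by 177 mm) begins 78 mm behind the grasp point.
Start: joints at [-76.175, 23.915, -0.59, 92.452, 0.269, 63.638, -3.037], TCP at [174.394, 600.155, 205.425] pointing down, gripper open.
Joint ranges: [-161.28, 161.28], [-22.2, 115.67], [-73.04, 71.86], [3.21, 147.25], [-68.34, 248.33], [10.77, 114.83], [-161.83, 161.83]. Speed limits (degrees/s): [108.29, 108.29, 136.94, 136.94, 172.46, 172.46, 172.46].

INTERFACE

Orientations are given as [roll, pitch, yaw] about the fixed x, y, z axes, in that order (R = Rz(yaw) Ry(pitch) Rx(roll)).
In Python, from rig import monitor, get_image, camera_params, job gives the robot as it stands. The module is installed in compiled form; this text tells all that it offers.
- The arm moves only by the tool step_arm, never from a script. Its argument "rows" is a list of rows, each an object of numbers: "x", "y", "z": the shift along the tool's x, y, z in m; "wx", "wy", "wz": the turn, a rotation vector about the tool's x, y, z in rad; "gripper": the opening, from -1 (shut) to 1 (fully open). A call has 1 to 20 rows; each row shifts and turns the commanded pose from where the row before left it, along the tool's axes as they then stand; what a row does not reach is not made up. A row lasts 1/12 s, in which the tool goes at most 41.7 mm and 7.16 degrees, less where a joint would pass 70% of its speed; a pose out of reach is approached as far as the arm can. A call is refused whole if a number of a shift passes 0.0417 or a number of a turn 0.125, either way. A call with a gripper value outside its range is refused whole. The fingers move at their own pace and stop on an object; "force" is the grip in N (left out, the last holds). Time passes only in rows, so rows that do not move let the fingers close. It gives the time, the measured TCP pose, the force, the opening and the grip force at its end, in the units of the state.
- monitor.state(): the state, without advancing time (a new reading comes with each control period).
- get_image(name): name is "side" or "top" or "wrist"; returns the picture (420x560x3 uint8, red, green, blue); there is no depth.
- camera_params(name): a dict with "K" (3x3 intrinsics, pixels), "cam_to_world" (4x4, takes a point from camera to world coordinates). Camera axes: x right, y down, z forward; pixel columns grow to the right and rows downward; lengths in mm; the calibration is good to about 2 mm. A picture is of the moment at which its call begins: read the wrist's pose just before it. camera_params takes no time and is no camera call; for the wrist camera it gives the pose at the moment of the call.
- job.hand_in(): hands the job in; it is judged then, once.
The state is a dict: "clock": time; "q": joint angles; "dq": joint speeds; "effort": joint torques, N m; "ee_pos": TCP position; "eef_rot": TCP orientation; "contact_force": force on the tool from outside, world axes, zero at the start; "moment": the same for the moment, N m; "opening": finger opening in mm; "grasp_force": force on a finger pad.
Only numpy, scipy, OpenCV 4.12 (cv2) and the standard library are available. Lean on these libraries where they do the work, as an engineer would, in place of code of your own. Each camera call takes 0.05 s, during which the arm holds its last target. There are 200 camera calls.

## Working session

There is one attempt and no reset: what is moved stays moved. The work goes in short steps, Python scripts to look and compute and a tool call to move; the robot and the scene stay as the last step left them, time stands still between calls to the robot, and variables do not carry over. Pictures are saved under pics/ and viewed, at most 10 in all, crops included, and the job is handed in when it is done.

Besides the shell and the picture viewer there is one more tool, called after ">>>" by a JSON object that holds its "name" and its "arguments", one argument or row to a line. step_arm: Moves the arm, as the interface text tells. Its arguments: {"type":"object","properties":{"rows":{"type":"array","items":{"type":"object","properties":{"x":{"type":"number"},"y":{"type":"number"},"z":{"type":"number"},"wx":{"type":"number"},"wy":{"type":"number"},"wz":{"type":"number"},"gripper":{"type":"number"}}}},"force":{"type":"number"}},"required":["rows"]}

```bash
mkdir -p pics; cat > h.py <<'E'
import numpy as np, cv2
from rig import monitor, get_image, camera_params, job
def ray(p,uv):
    K=np.array(p["K"]);T=np.array(p["cam_to_world"])
    d=T[:3,:3]@np.linalg.solve(K,[uv[0],uv[1],1]);return T[:3,3],d
def onz(p,uv,z):
    o,d=ray(p,uv);return o+d*(z-o[2])/d[2]
def proj(p,X):
    K=np.array(p["K"]);T=np.array(p["cam_to_world"])
    c=K@(T[:3,:3].T@(np.array(X)-T[:3,3]));return c[:2]/c[2]
def snap(name,fn):
    p=camera_params(name);im=get_image(name);cv2.imwrite("pics/"+fn,im[:,:,::-1]);return p,im
E
python3 - <<'E'
from h import *
np.set_printoptions(precision=1,suppress=True)
for n in("top","side"):
    p,im=snap(n,n+"1.png");print(n,np.array(p["K"]),np.array(p["cam_to_world"]))
print(monitor.state())
E
```

```text
top [[449.    0.  284.7]
 [  0.  449.  221.8]
 [  0.    0.    1. ]] [[ -0.   -1.    0.2 406.6]
 [ -1.    0.    0.   34.1]
 [ -0.   -0.2  -1.  869. ]
 [  0.    0.    0.    1. ]]
side [[488.    0.  278.2]
 [  0.  488.  209.7]
 [  0.    0.    1. ]] [[   0.9    0.4   -0.2  766.7]
 [   0.4   -0.8    0.4 -403.1]
 [   0.    -0.5   -0.9  927.7]
 [   0.     0.     0.     1. ]]
{'clock': 0.1, 'q': array([-76.2,  23.9,  -0.6,  92.5,   0.3,  63.6,  -3. ]), 'dq': array([-0. ,  0. , -0.1, -0.2,  0.1, -0.1, -0. ]), 'effort': array([  0. , -85.3,   0.6, -42.7,  -0. ,   0. ,   0. ]), 'ee_pos': array([174.3, 599.9, 204.9]), 'eef_rot': array([-179.9,    0. ,  163.8]), 'contact_force': array([ 0.2,  0.4, -0.3]), 'moment': array([ 0.,  0., -0.]), 'grasp_force': 0.0, 'opening': 93.92385139268443}
```

View pics/top1.png

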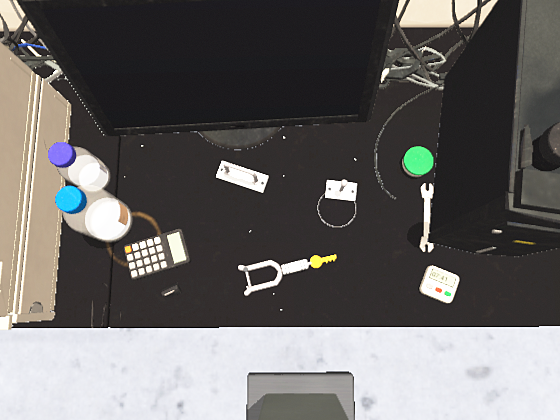

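View pics/side1.png

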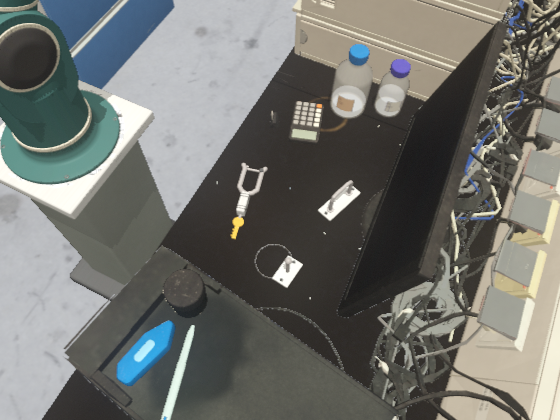

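The top view shows the hook's grip near (295,267), its mouth to the left near (245,280) and the key to the right. The eye is at (242,176) and the open post at (341,188). The side view agrees. Next I'll measure all three.

```bash
python3 - <<'E'
from h import *
np.set_printoptions(precision=1,suppress=True)
for n,boxes in (("top",{"eye":(205,150,285,205),"post":(318,172,365,205),"hook":(230,245,312,305),"key":(308,245,345,275)}),
                ("side",{"eye":(305,170,370,230),"post":(265,250,310,292),"hook":(230,155,275,218),"key":(225,213,250,245)})):
    p=camera_params(n);im=cv2.imread(f"pics/{n}1.png")
    for k,(a,b,c,d) in boxes.items():
        sub=im[b:d,a:c];m=(sub.max(2)>(110 if k!="hook" else 90)).astype(np.uint8)
        cs,_=cv2.findContours(m,cv2.RETR_EXTERNAL,cv2.CHAIN_APPROX_NONE)
        ct=max(cs,key=cv2.contourArea).reshape(-1,2)+[a,b]
        z={"eye":4,"post":4,"hook":6,"key":6}[k]
        w=np.array([onz(p,u,z)[:2] for u in ct]).astype(np.float32)
        r=cv2.minAreaRect(w);print(n,k,np.array(r[0]),np.array(r[1]),round(r[2],1), cv2.boxPoints(r).ravel())
im=cv2.imread("pics/top1.png")
cv2.imwrite("pics/c1.png",np.hstack([cv2.resize(im[150:210,200:280],None,fx=5,fy=5,interpolation=2),cv2.resize(im[242:302,235:315],None,fx=5,fy=5,interpolation=2)]))
E
```

```text
top eye [653.9 127.7] [101.4  37.5] 70.9 [619.6  85.9 655.   73.7 688.2 169.4 652.8 181.7]
top post [621.2 -62.1] [77.7 50.8] 89.7 [ 595.6 -100.9  646.4 -101.1  646.8  -23.4  596.   -23.2]
top hook [459.1  58.5] [ 58.9 142.1] 9.9 [417.8 123.4 442.4 -16.5 500.3  -6.4 475.8 133.6]
top key [484.1 -29. ] [23.4 55.1] 2.7 [471.1  -2.  473.7 -57.1 497.1 -56.  494.5  -0.9]
side eye [655.5 130.6] [110.1  41.6] 71.0 [617.9  85.3 657.2  71.8 693.1 175.9 653.8 189.4]
side post [624.9 -67.9] [71.  42.9] 79.6 [ 597.4  -98.9  639.5 -106.7  652.3  -36.8  610.2  -29.1]
side hook [469.2  62.5] [ 60.6 141.5] 19.1 [417.4 119.4 463.8 -14.3 521.1   5.6 474.7 139.3]
side key [486.6 -26. ] [24.4 60.8] 21.9 [464.   -2.3 486.6 -58.7 509.2 -49.6 486.6   6.8]
```

View pics/c1.png

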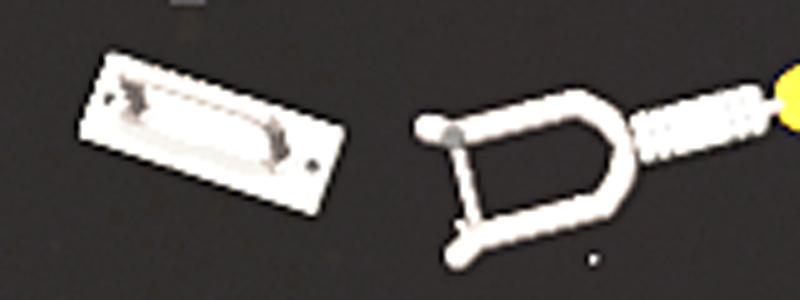

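The crop shows the hook pointing left: grip centre at about px (295,266.6), jaw tips at about (241,267.4) and (246.6,293.4). The gate pivots at the upper jaw. The eye plate is tilted by about -19°.

```bash
python3 - <<'E'
from h import *
np.set_printoptions(precision=1,suppress=True)
p=camera_params("top")
g=onz(p,(295.1,266.6),22);t=onz(p,(243.8,280.4),8)
k=onz(p,(337,258),8)
print(g,t,k,np.linalg.norm((t-g)[:2]),np.degrees(np.arctan2(*(t-g)[1::-1])),np.degrees(np.arctan2(*(t-k)[1::-1])))
s=monitor.state();print(s["ee_pos"],s["eef_rot"]); 
from scipy.spatial.transform import Rotation as R
r=R.from_euler("xyz",s["eef_rot"],degrees=True).as_matrix();print(r)
w=camera_params("wrist");print(np.array(w["cam_to_world"]),np.array(w["K"]))
E
```

```text
[471.7  23.   22. ] [446.8 120.7   8. ] [489.  -57.7   8. ] 100.82492738549549 104.26410430778915 103.28552810231388
[174.3 599.9 204.9] [-179.9    0.   163.8]
[[-1.   0.3 -0. ]
 [ 0.3  1.  -0. ]
 [-0.  -0.  -1. ]]
[[  0.3   0.9   0.3 100.6]
 [  1.   -0.3  -0.1 621.1]
 [ -0.    0.3  -1.  383.3]
 [  0.    0.    0.    1. ]] [[305.6   0.  279.8]
 [  0.  305.6 210.7]
 [  0.    0.    1. ]]
```

```bash
python3 - <<'E'
from h import *
np.set_printoptions(precision=1,suppress=True)
pt,ps=camera_params("top"),camera_params("side")
def tri(a,b):
    o1,d1=ray(pt,a);o2,d2=ray(ps,b);d1/=np.linalg.norm(d1);d2/=np.linalg.norm(d2)
    A=np.stack([d1,-d2],1);s=np.linalg.lstsq(A,o2-o1,rcond=None)[0];x,y=o1+s[0]*d1,o2+s[1]*d2
    return (x+y)/2,np.linalg.norm(x-y)
print("monitor corner",tri((372,121),(345,310)))
for u in((195,131),(237,151),(285,135)):print("stand",onz(pt,u,0),onz(pt,u,10))
# legs: crop leg base points in top crop /5
for u in((200+138/5,150+112/5),(200+284/5,150+162/5)):print("legbase",onz(pt,u,4))
for u in((200+125/5,150+82/5),(200+262/5,150+122/5)):print("legtop",onz(pt,u,56))
for z in (4,):
  for n,p in(("L",(664,156.2,4)),("R",(644.2,99.5,4))):print(n,proj(pt,p),proj(ps,p))
im=cv2.imread("pics/side1.png");cv2.imwrite("pics/c2.png",cv2.resize(im[165:345,300:480],None,fx=3.3,fy=3.3,interpolation=2))
E
```

```text
monitor corner (array([ 753.7, -118.4,   60.3]), np.float64(21.476912915322654))
stand [750.6 225.4   0. ] [746.7 223.2  10. ]
stand [707.4 138.8   0. ] [703.9 137.6  10. ]
stand [740.8  41.5   0. ] [737.   41.4  10. ]
legbase [661.4 156.4   4. ]
legbase [640.5  97.8   4. ]
legtop [657.8 154.2  56. ]
legtop [642.  102.4  56. ]
L [227.7 171.2] [347.9 191.9]
R [256.  180.6] [329.2 208.6]
```

View pics/c2.png

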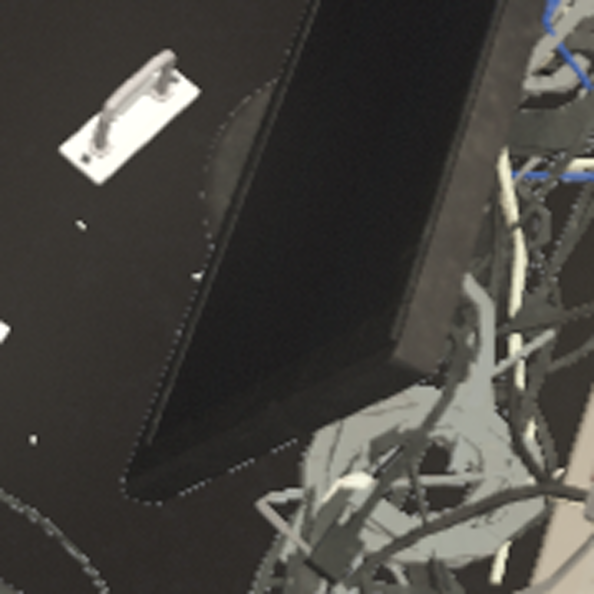

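The right leg is at about (642.5, 99) and has the most room in front of the monitor stand. The hook grip is at about (472, 23) with yaw near 103.7. I'll move over the hook now.

>>> {"name": "step_arm", "arguments": {
  "rows": [
    {"x":-0.0248,"y":-0.0262,"gripper":1},
    {"x":-0.0248,"y":-0.0262},
    {"x":-0.0248,"y":-0.0262},
    {"x":-0.0248,"y":-0.0262},
    {"x":-0.0248,"y":-0.0262},
    {"x":-0.0248,"y":-0.0262},
    {"x":-0.0248,"y":-0.0262},
    {"x":-0.0248,"y":-0.0262},
    {"x":-0.0248,"y":-0.0262},
    {"x":-0.0248,"y":-0.0262},
    {"x":-0.0248,"y":-0.0262},
    {"x":-0.0248,"y":-0.0262},
    {"x":-0.0248,"y":-0.0262},
    {"x":-0.0248,"y":-0.0262},
    {"x":-0.0248,"y":-0.0262},
    {"x":-0.0248,"y":-0.0262},
    {"x":-0.0248,"y":-0.0262},
    {"x":-0.0248,"y":-0.0262}
  ]
}}

```text
validation failed for argument at $.ro...
```

>>> {"name": "step_arm", "arguments": {
  "rows": [
    {"wz":0.117},
    {"wz":0.117},
    {"wz":0.117},
    {"wz":0.117},
    {"wz":0.117},
    {"wz":0.117},
    {"wz":0.117},
    {"wz":0.117},
    {"wz":0.117},
    {"x":0}
  ]
}}

```text
validation failed for argument at $.ro...
```

```bash
python3 - <<'E'
from h import *
s=monitor.state();print(s["clock"],s["ee_pos"],s["eef_rot"],s["q"])
p,im=snap("wrist","w1.png")
import json;json.dump({k:np.array(v).tolist() for k,v in p.items()},open("w1.json","w"))
E
```

```text
0.1 [174.30654645 599.87855775 204.90745756] [-1.79939661e+02  4.76223349e-03  1.63800715e+02] [-76.17564352  23.94515545  -0.59132634  92.47859425   0.2697305
  63.63813832  -3.03539346]
```

View pics/w1.png

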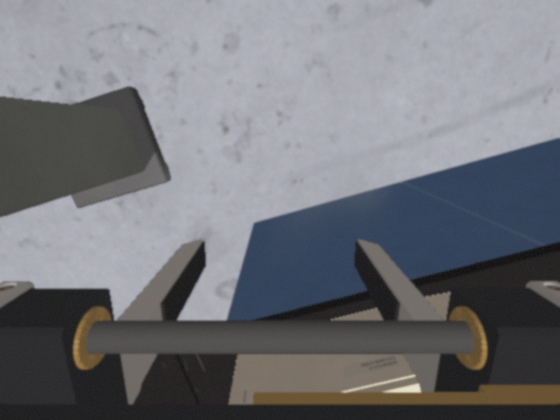

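The wrist picture still shows the start: floor, with the fingers at the bottom. The move was refused, probably because every row needs all seven fields.

>>> {"name": "step_arm", "arguments": {
  "rows": [
    {"x":-0.0248,"y":-0.0262,"z":0,"wx":0,"wy":0,"wz":0,"gripper":1},
    {"x":-0.0248,"y":-0.0262,"z":0,"wx":0,"wy":0,"wz":0,"gripper":1},
    {"x":-0.0248,"y":-0.0262,"z":0,"wx":0,"wy":0,"wz":0,"gripper":1},
    {"x":-0.0248,"y":-0.0262,"z":0,"wx":0,"wy":0,"wz":0,"gripper":1},
    {"x":-0.0248,"y":-0.0262,"z":0,"wx":0,"wy":0,"wz":0,"gripper":1},
    {"x":-0.0248,"y":-0.0262,"z":0,"wx":0,"wy":0,"wz":0,"gripper":1},
    {"x":-0.0248,"y":-0.0262,"z":0,"wx":0,"wy":0,"wz":0,"gripper":1},
    {"x":-0.0248,"y":-0.0262,"z":0,"wx":0,"wy":0,"wz":0,"gripper":1},
    {"x":-0.0248,"y":-0.0262,"z":0,"wx":0,"wy":0,"wz":0,"gripper":1},
    {"x":-0.0248,"y":-0.0262,"z":0,"wx":0,"wy":0,"wz":0,"gripper":1},
    {"x":-0.0248,"y":-0.0262,"z":0,"wx":0,"wy":0,"wz":0,"gripper":1},
    {"x":-0.0248,"y":-0.0262,"z":0,"wx":0,"wy":0,"wz":0,"gripper":1},
    {"x":-0.0248,"y":-0.0262,"z":0,"wx":0,"wy":0,"wz":0,"gripper":1},
    {"x":-0.0248,"y":-0.0262,"z":0,"wx":0,"wy":0,"wz":0,"gripper":1},
    {"x":-0.0248,"y":-0.0262,"z":0,"wx":0,"wy":0,"wz":0,"gripper":1},
    {"x":-0.0248,"y":-0.0262,"z":0,"wx":0,"wy":0,"wz":0,"gripper":1},
    {"x":-0.0248,"y":-0.0262,"z":0,"wx":0,"wy":0,"wz":0,"gripper":1},
    {"x":-0.0248,"y":-0.0262,"z":0,"wx":0,"wy":0,"wz":0,"gripper":1}
  ]
}}

```text
clock: 1.65
ee_pos: [471.9, 21.0, 205.6]
eef_rot: [180.0, 0.0, 163.8]
contact_force: [0.7, -0.1, 0.9]
opening: 93.7
grasp_force: 0.0
```

>>> {"name": "step_arm", "arguments": {
  "rows": [
    {"x":0,"y":0,"z":0,"wx":0,"wy":0,"wz":0.117,"gripper":1},
    {"x":0,"y":0,"z":0,"wx":0,"wy":0,"wz":0.117,"gripper":1},
    {"x":0,"y":0,"z":0,"wx":0,"wy":0,"wz":0.117,"gripper":1},
    {"x":0,"y":0,"z":0,"wx":0,"wy":0,"wz":0.117,"gripper":1},
    {"x":0,"y":0,"z":0,"wx":0,"wy":0,"wz":0.117,"gripper":1},
    {"x":0,"y":0,"z":0,"wx":0,"wy":0,"wz":0.117,"gripper":1},
    {"x":0,"y":0,"z":0,"wx":0,"wy":0,"wz":0.117,"gripper":1},
    {"x":0,"y":0,"z":0,"wx":0,"wy":0,"wz":0.117,"gripper":1},
    {"x":0,"y":0,"z":0,"wx":0,"wy":0,"wz":0.117,"gripper":1},
    {"x":0,"y":0,"z":0,"wx":0,"wy":0,"wz":0,"gripper":1},
    {"x":0,"y":0,"z":0,"wx":0,"wy":0,"wz":0,"gripper":1}
  ]
}}

```text
clock: 2.57
ee_pos: [471.4, 22.8, 205.4]
eef_rot: [-180.0, 0.0, 103.7]
contact_force: [-0.1, 0.6, 0.3]
opening: 94.1
grasp_force: 0.0
```

```bash
python3 - <<'E'
from h import *
s=monitor.state();print(s["clock"],s["ee_pos"],s["eef_rot"],s["q"])
p,im=snap("wrist","w2.png")
import json;json.dump({k:np.array(v).tolist() for k,v in p.items()},open("w2.json","w"))
E
```

```text
2.5667 [471.38241027  22.81193879 205.42397592] [-1.79990515e+02  7.86834951e-03  1.03691273e+02] [-36.57093722   8.88678191  33.23188516 114.41251584  -5.70142666
  58.2713908   13.04200274]
```

View pics/w2.png

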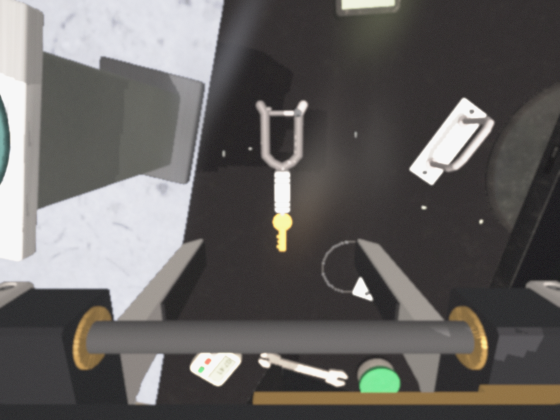

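The wrist view shows the hook upright in the frame: grip centre at about (282.5,192), jaw tips at (261,104) and (303,104), key tip at (283,249). The eye plate is at upper right, centred near (449,141).

```bash
python3 - <<'E'
from h import *
import json
np.set_printoptions(precision=1,suppress=True)
p=json.load(open("w2.json"))
im=cv2.imread("pics/w2.png")
def rect(a,b,c,d,th,z):
    m=(im[b:d,a:c].max(2)>th).astype(np.uint8)
    ct=max(cv2.findContours(m,0,1)[0],key=cv2.contourArea).reshape(-1,2)+[a,b]
    w=np.array([onz(p,u,z)[:2] for u in ct]).astype(np.float32);r=cv2.minAreaRect(w);return r,cv2.boxPoints(r)
print("grip",rect(268,170,296,212,150,20))
g=onz(p,(282.5,192),20)
for u in((261,104),(303,104)):print(onz(p,u,8))
t=(onz(p,(261,104),8)+onz(p,(303,104),8))/2;k=onz(p,(283,249),6)
print(g,t,k,np.linalg.norm((t-g)[:2]),np.degrees(np.arctan2(*(t-k)[1::-1])))
print("plate",rect(405,92,500,190,150,4))
for n,X in(("L",(663,155.5)),("R",(642.5,99))):print(n,proj(p,(*X,4)),proj(p,(*X,52)))
E
```

```text
grip (((473.1318359375, 24.735923767089844), (19.716161727905273, 50.635047912597656), 13.681039810180664), array([[457.6,  47. ],
       [469.5,  -2.2],
       [488.7,   2.5],
       [476.7,  51.7]], dtype=float32))
[425.5 116.6   8. ]
[473.  128.1   8. ]
[474.   23.5  20. ] [449.2 122.3   8. ] [493.9 -54.1   6. ] 101.89200984967259 104.19816779818132
plate (((654.058837890625, 126.81827545166016), (101.54930877685547, 38.75193786621094), 70.80812072753906), array([[619.1,  85.2],
       [655.7,  72.5],
       [689. , 168.4],
       [652.5, 181.1]], dtype=float32))
L [462.9 120.4] [489.5 119.5]
R [429.5 162.7] [450.4 167.7]
```

The grip is at (473.1, 24.7) with yaw 103.7, and the measured block matches 50x18. Eye yaw is -19.1, with the right leg at (644.2, 98.7). I'll descend and grasp.

>>> {"name": "step_arm", "arguments": {
  "rows": [
    {"x":0.0014,"y":0.0021,"z":0.03,"wx":0,"wy":0,"wz":0,"gripper":0.5},
    {"x":0,"y":0,"z":0.036,"wx":0,"wy":0,"wz":0,"gripper":0.3},
    {"x":0,"y":0,"z":0.036,"wx":0,"wy":0,"wz":0,"gripper":0.3},
    {"x":0,"y":0,"z":0.036,"wx":0,"wy":0,"wz":0,"gripper":0.3},
    {"x":0,"y":0,"z":0.03,"wx":0,"wy":0,"wz":0,"gripper":0.3},
    {"x":0,"y":0,"z":0.015,"wx":0,"wy":0,"wz":0,"gripper":0.3},
    {"x":0,"y":0,"z":0.01,"wx":0,"wy":0,"wz":0,"gripper":0.3},
    {"x":0,"y":0,"z":0.008,"wx":0,"wy":0,"wz":0,"gripper":0.3},
    {"x":0,"y":0,"z":0,"wx":0,"wy":0,"wz":0,"gripper":0.3}
  ]
}}

```text
clock: 3.37
ee_pos: [472.9, 24.5, 3.8]
eef_rot: [-179.9, 0.0, 103.5]
contact_force: [-0.4, 0.3, -0.0]
opening: 60.7
grasp_force: 0.0
```

>>> {"name": "step_arm", "arguments": {
  "force": 35,
  "rows": [
    {"x":0,"y":0,"z":0,"wx":0,"wy":0,"wz":0,"gripper":-1},
    {"x":0,"y":0,"z":0,"wx":0,"wy":0,"wz":0,"gripper":-1},
    {"x":0,"y":0,"z":0,"wx":0,"wy":0,"wz":0,"gripper":-1},
    {"x":0,"y":0,"z":0,"wx":0,"wy":0,"wz":0,"gripper":-1},
    {"x":0,"y":0,"z":0,"wx":0,"wy":0,"wz":0,"gripper":-1},
    {"x":0,"y":0,"z":0,"wx":0,"wy":0,"wz":0,"gripper":-1}
  ]
}}

```text
clock: 3.87
ee_pos: [473.4, 24.7, 4.8]
eef_rot: [180.0, 0.0, 103.5]
contact_force: [0.1, 0.2, -0.7]
opening: 24.5
grasp_force: 0.0
```

>>> {"name": "step_arm", "arguments": {
  "rows": [
    {"x":0,"y":0,"z":0,"wx":0,"wy":0,"wz":0,"gripper":-1},
    {"x":0,"y":0,"z":0,"wx":0,"wy":0,"wz":0,"gripper":-1},
    {"x":0,"y":0,"z":0,"wx":0,"wy":0,"wz":0,"gripper":-1},
    {"x":0,"y":0,"z":0,"wx":0,"wy":0,"wz":0,"gripper":-1},
    {"x":0,"y":0,"z":-0.02,"wx":0,"wy":0,"wz":0,"gripper":-1},
    {"x":0,"y":0,"z":-0.03,"wx":0,"wy":0,"wz":0,"gripper":-1},
    {"x":0,"y":0,"z":-0.03,"wx":0,"wy":0,"wz":0,"gripper":-1}
  ]
}}

```text
clock: 4.45
ee_pos: [472.3, 24.1, 84.9]
eef_rot: [-179.9, 0.0, 103.4]
contact_force: [0.5, 0.8, -0.8]
opening: 17.6
grasp_force: 35.0
```

>>> {"name": "step_arm", "arguments": {
  "rows": [
    {"x":0,"y":0,"z":0,"wx":0,"wy":0,"wz":0.107,"gripper":-1},
    {"x":0,"y":0,"z":0,"wx":0,"wy":0,"wz":0.107,"gripper":-1},
    {"x":0,"y":0,"z":0,"wx":0,"wy":0,"wz":0.107,"gripper":-1},
    {"x":0,"y":0,"z":0,"wx":0,"wy":0,"wz":0.107,"gripper":-1},
    {"x":0,"y":0,"z":0,"wx":0,"wy":0,"wz":0.107,"gripper":-1},
    {"x":0,"y":0,"z":0,"wx":0,"wy":0,"wz":0.107,"gripper":-1},
    {"x":0,"y":0,"z":0,"wx":0,"wy":0,"wz":0.107,"gripper":-1},
    {"x":0,"y":0,"z":0,"wx":0,"wy":0,"wz":0.107,"gripper":-1},
    {"x":0,"y":0,"z":0,"wx":0,"wy":0,"wz":0.107,"gripper":-1},
    {"x":0,"y":0,"z":0,"wx":0,"wy":0,"wz":0.107,"gripper":-1},
    {"x":0,"y":0,"z":0,"wx":0,"wy":0,"wz":0.107,"gripper":-1},
    {"x":0,"y":0,"z":0,"wx":0,"wy":0,"wz":0.107,"gripper":-1},
    {"x":0,"y":0,"z":0,"wx":0,"wy":0,"wz":0.107,"gripper":-1},
    {"x":0,"y":0,"z":0,"wx":0,"wy":0,"wz":0.107,"gripper":-1},
    {"x":0,"y":0,"z":0,"wx":0,"wy":0,"wz":0.107,"gripper":-1},
    {"x":0,"y":0,"z":0,"wx":0,"wy":0,"wz":0.107,"gripper":-1},
    {"x":0,"y":0,"z":0,"wx":0,"wy":0,"wz":0.107,"gripper":-1},
    {"x":0,"y":0,"z":0,"wx":0,"wy":0,"wz":0.107,"gripper":-1},
    {"x":0,"y":0,"z":0,"wx":0,"wy":0,"wz":0.107,"gripper":-1},
    {"x":0,"y":0,"z":0,"wx":0,"wy":0,"wz":0.107,"gripper":-1}
  ]
}}

```text
clock: 6.12
ee_pos: [473.0, 24.6, 84.4]
eef_rot: [180.0, 0.0, -19.4]
contact_force: [-0.4, -0.4, -1.7]
opening: 17.6
grasp_force: 35.0
```

```bash
python3 - <<'E'
from h import *
s=monitor.state();print(s["clock"],s["ee_pos"],s["eef_rot"],s["q"])
E
```

```text
6.1167 [472.99772826  24.63594287  84.3702748 ] [ 1.79990821e+02  1.17050462e-02 -1.94448344e+01] [-55.04011885  30.9260641   60.62185768 120.90654844 -36.42681
  48.94364816 -81.89370815]
```

>>> {"name": "step_arm", "arguments": {
  "rows": [
    {"x":0.0014,"y":-0.021,"z":0,"wx":0,"wy":0,"wz":0,"gripper":-1},
    {"x":0.0014,"y":-0.021,"z":0,"wx":0,"wy":0,"wz":0,"gripper":-1},
    {"x":0.001,"y":-0.021,"z":0.015,"wx":0,"wy":0,"wz":0,"gripper":-1},
    {"x":0.001,"y":-0.021,"z":0.015,"wx":0,"wy":0,"wz":0,"gripper":-1},
    {"x":0.001,"y":-0.021,"z":0.015,"wx":0,"wy":0,"wz":0,"gripper":-1},
    {"x":0.001,"y":-0.021,"z":0.013,"wx":0,"wy":0,"wz":0,"gripper":-1},
    {"x":0,"y":0,"z":0,"wx":0,"wy":0,"wz":0,"gripper":-1},
    {"x":0,"y":0,"z":0,"wx":0,"wy":0,"wz":0,"gripper":-1}
  ]
}}

```text
clock: 6.78
ee_pos: [520.5, 141.8, 25.6]
eef_rot: [179.9, 0.0, -19.1]
contact_force: [0.2, -1.0, -1.4]
opening: 17.7
grasp_force: 35.0
```

```bash
python3 - <<'E'
from h import *
import json
s=monitor.state();print(s["clock"],s["ee_pos"],s["eef_rot"],s["q"],s["contact_force"])
for n in("wrist","top","side"):
    p,im=snap(n,n+"3.png");json.dump({k:np.array(v).tolist() for k,v in p.items()},open(n+"3.json","w"))
a=cv2.imread("pics/wrist3.png");b=cv2.imread("pics/side3.png")[140:290,230:430];c=cv2.imread("pics/top3.png")[130:280,180:380]
cv2.imwrite("pics/m3.png",np.hstack([cv2.resize(a,(400,300)),cv2.resize(b,(400,300))]))
cv2.imwrite("pics/m3.png",np.vstack([cv2.imread("pics/m3.png"),np.hstack([cv2.resize(c,(400,300)),cv2.resize(a[0:210,140:420],(400,300))])]))
E
```

```text
6.7833 [520.53163003 141.7527891   25.6393886 ] [ 1.79912095e+02  4.79382542e-02 -1.90576017e+01] [-57.75451239  41.37186145  52.08376752 113.28486597 -44.48096254
  48.00137658 -89.51704744] [ 0.16630936 -0.99620914 -1.38702973]
```

View pics/m3.png

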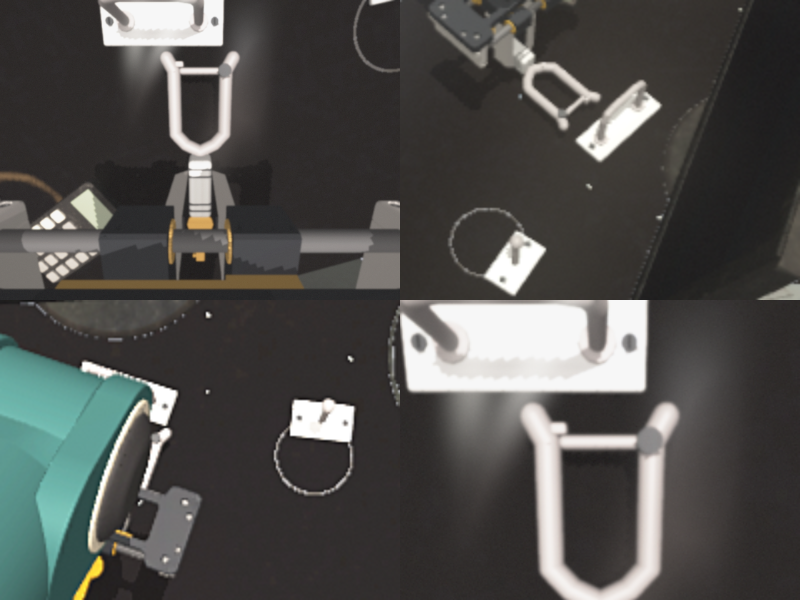

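The wrist view shows the shut gate and both jaws. The right leg's base is at full-image px (278,31.5), almost in line with the jaw-tip midpoint at (279,78). The side view confirms the hook is at the eye and not the post.

```bash
python3 - <<'E'
from h import *
import json
np.set_printoptions(precision=1,suppress=True)
p=json.load(open("wrist3.json"))
L=onz(p,(277.9,31.5),4);t=onz(p,(279.3,78),27.6);t1=onz(p,(140+130*.7,78),27.6);t2=onz(p,(140+270*.7,78),27.6)
g=np.array([520.5,141.8,0]);x=np.array([np.cos(np.radians(-19.06)),np.sin(np.radians(-19.06)),0]);y=np.array([-x[1],x[0],0])
for n,q in(("leg",L),("tip",t),("t1",t1),("t2",t2),("est",np.array([644.2,98.7,4]))):print(n,q,(q-g)@x,(q-g)@y)
E
```

```text
leg [644.   99.5   4. ] 130.57267906392588 0.3455302547825839
tip [616.8 108.1  27.6] 102.02649571891001 -0.4146771244203343
t1 [625.2 132.5  27.6] 102.02674742483784 25.3935626942114
t2 [608.1  83.   27.6] 102.02623649456905 -26.99380467393029
est [644.2  98.7   4. ] 130.99306511473264 -0.3418944975046556
```

The alignment is within 1 mm and the leg is 131 ahead. I'll push in by 84.

>>> {"name": "step_arm", "arguments": {
  "rows": [
    {"x":0.012,"y":0,"z":0,"wx":0,"wy":0,"wz":0,"gripper":-1},
    {"x":0.01,"y":0,"z":0,"wx":0,"wy":0,"wz":0,"gripper":-1},
    {"x":0.008,"y":0,"z":0,"wx":0,"wy":0,"wz":0,"gripper":-1},
    {"x":0.006,"y":0,"z":0,"wx":0,"wy":0,"wz":0,"gripper":-1},
    {"x":0.006,"y":0,"z":0,"wx":0,"wy":0,"wz":0,"gripper":-1},
    {"x":0.006,"y":0,"z":0,"wx":0,"wy":0,"wz":0,"gripper":-1},
    {"x":0.006,"y":0,"z":0,"wx":0,"wy":0,"wz":0,"gripper":-1},
    {"x":0.006,"y":0,"z":0,"wx":0,"wy":0,"wz":0,"gripper":-1},
    {"x":0.006,"y":0,"z":0,"wx":0,"wy":0,"wz":0,"gripper":-1},
    {"x":0.006,"y":0,"z":0,"wx":0,"wy":0,"wz":0,"gripper":-1},
    {"x":0,"y":0,"z":0,"wx":0,"wy":0,"wz":0,"gripper":-1}
  ]
}}

```text
clock: 7.85
ee_pos: [590.4, 117.1, 26.7]
eef_rot: [-180.0, -0.1, -19.2]
contact_force: [0.4, 0.3, -2.0]
opening: 17.6
grasp_force: 35.0
```

>>> {"name": "step_arm", "arguments": {
  "rows": [
    {"x":0.004,"y":0,"z":0,"wx":0,"wy":0,"wz":0,"gripper":-1},
    {"x":0.004,"y":0,"z":0,"wx":0,"wy":0,"wz":0,"gripper":-1},
    {"x":0.003,"y":0,"z":0,"wx":0,"wy":0,"wz":0,"gripper":-1},
    {"x":0,"y":0,"z":0,"wx":0,"wy":0,"wz":0,"gripper":-1},
    {"x":0,"y":0,"z":0,"wx":0,"wy":0,"wz":0,"gripper":-1}
  ]
}}

```text
clock: 8.27
ee_pos: [599.4, 114.1, 26.5]
eef_rot: [180.0, -0.0, -19.2]
contact_force: [0.0, -0.6, -1.6]
opening: 18.0
grasp_force: 35.0
```

```bash
python3 - <<'E'
from h import *
import json
s=monitor.state();print(s["clock"],s["ee_pos"],s["contact_force"])
p,a=snap("wrist","w4.png");_,b=snap("side","s4.png")
cv2.imwrite("pics/m4.png",np.hstack([cv2.resize(a[0:210,140:420],(400,300),interpolation=2),cv2.resize(b[150:240,280:400],(400,300),interpolation=2)])[:,:,::-1])
E
```

```text
8.2667 [599.41976282 114.09097208  26.46464436] [ 0.0360929  -0.63276826 -1.55836058]
```

View pics/m4.png

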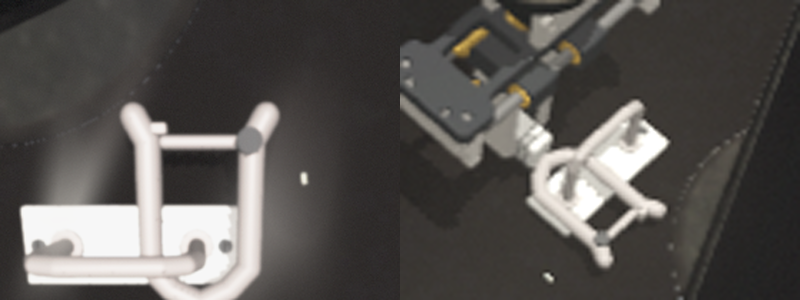

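Both views show the gate shut across the mouth with the right leg enclosed behind it. I'll lower the hook close to the plate, let go and back off.

>>> {"name": "step_arm", "arguments": {
  "rows": [
    {"x":0,"y":0,"z":0.006,"wx":0,"wy":0,"wz":0,"gripper":-1},
    {"x":0,"y":0,"z":0.006,"wx":0,"wy":0,"wz":0,"gripper":-1},
    {"x":0,"y":0,"z":0.005,"wx":0,"wy":0,"wz":0,"gripper":-1},
    {"x":0,"y":0,"z":0,"wx":0,"wy":0,"wz":0,"gripper":-1},
    {"x":0,"y":0,"z":0,"wx":0,"wy":0,"wz":0,"gripper":-1}
  ]
}}

```text
clock: 8.78
ee_pos: [599.1, 114.0, 9.0]
eef_rot: [180.0, 0.0, -19.2]
contact_force: [-0.2, 1.2, -1.2]
opening: 18.0
grasp_force: 35.0
```

>>> {"name": "step_arm", "arguments": {
  "rows": [
    {"x":0,"y":0,"z":0,"wx":0,"wy":0,"wz":0,"gripper":0.0},
    {"x":0,"y":0,"z":0,"wx":0,"wy":0,"wz":0,"gripper":0.0},
    {"x":0,"y":0,"z":0,"wx":0,"wy":0,"wz":0,"gripper":0.0},
    {"x":0,"y":0,"z":0,"wx":0,"wy":0,"wz":0,"gripper":0.0},
    {"x":0,"y":0,"z":0,"wx":0,"wy":0,"wz":0,"gripper":0.0},
    {"x":0,"y":0,"z":0,"wx":0,"wy":0,"wz":0,"gripper":0.0},
    {"x":0,"y":0,"z":-0.01,"wx":0,"wy":0,"wz":0,"gripper":0.0},
    {"x":0,"y":0,"z":-0.02,"wx":0,"wy":0,"wz":0,"gripper":0.0},
    {"x":0,"y":0,"z":-0.03,"wx":0,"wy":0,"wz":0,"gripper":0.0},
    {"x":-0.01,"y":0,"z":-0.03,"wx":0,"wy":0,"wz":0,"gripper":0.0},
    {"x":-0.02,"y":0,"z":-0.03,"wx":0,"wy":0,"wz":0,"gripper":0.0},
    {"x":-0.02,"y":0,"z":-0.02,"wx":0,"wy":0,"wz":0,"gripper":0.0},
    {"x":0,"y":0,"z":0,"wx":0,"wy":0,"wz":0,"gripper":0.0},
    {"x":0,"y":0,"z":0,"wx":0,"wy":0,"wz":0,"gripper":0.0}
  ]
}}

```text
clock: 9.95
ee_pos: [552.1, 131.5, 150.8]
eef_rot: [-179.9, -0.0, -19.1]
contact_force: [0.6, -0.7, -1.3]
opening: 46.6
grasp_force: 0.0
```

```bash
python3 - <<'E'
from h import *
s=monitor.state();print(s["clock"],s["ee_pos"],s["contact_force"],s["opening"])
p,a=snap("wrist","w5.png");_,b=snap("side","s5.png")
cv2.imwrite("pics/m5.png",np.hstack([cv2.resize(a[0:315,70:490],(400,300),interpolation=2),cv2.resize(b[150:240,280:400],(400,300),interpolation=2)])[:,:,::-1])
E
```

```text
9.95 [552.06988437 131.49587234 150.7928431 ] [ 0.5558226  -0.65203878 -1.29533021] 46.5713993854916
```

View pics/m5.png

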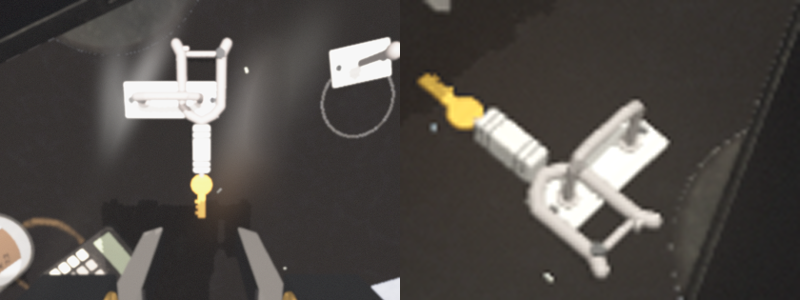

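The hook lies flat around the right leg with the gate shut, and the gripper is clear of everything.

```bash
python3 -c "
from rig import job
print(job.hand_in())"
```

```text
the job is handed in; nothing more can be done
None
```

The snap hook is on the closed eye's right leg with its gate shut behind the leg, released and lying flat; I handed the job in at about 10 s on the robot's clock.

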